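# Unclip the filter cover at the sharpening stall

## Robot

A 6-joint arm with a two-finger parallel gripper is mounted at the origin on the work surface. World frame = base frame: x ahead of the robot, y to its left, z up, the work surface at z = 0. Lengths are in m, angles in rad, forces in N, time in s.
With the tool pointing down it reaches from about 0.35 to 0.725 m from the base axis. Payload 6 kg.
Tool frame: the origin (TCP) lies midway between the tips of the shut fingers; the grasp point (between the pads) lies 19 mm behind it; z points along the fingers, y is the line along which they close (so a half turn about z gives the same grasp; the last joint's range is limited). The gripper opens to 85 mm and grips with 20 to 120 N. Pads are 22 mm wide; open, the fingers measure 114 mm over their backs; the gripper's body (76 mm by 85 mm) begins 54 mm behind the grasp point. The pads swing forward as they close: fully open they stand 13 mm farther back than shut.
Start: joints at [1.589, 0.04, 0.085, 0, -1.615, -0.334], TCP at [0.186, 0.57, 0.201] pointing down, gripper open.
Joint ranges: [-2.56, 2.56], [-1.29, 2.01], [-1.08, 1.49], [-3.29, 1.98], [-2.81, -0.18], [-2.99, 2.99]. Speed limits (rad/s): [2.57, 2.57, 3.01, 3.14, 3.14, 3.14].

## Interface

Orientations are given as a rotation vector (axis times angle).
In Python, from rig import manip, imaging gives the robot as it stands.
- The arm moves only by the shell command python3 -m crank 'ROWS'. ROWS is JSON, a list of rows, each a list of 7 numbers: the shift along the tool's x, y, z in mm, then the turn, a rotation vector about the tool's x, y, z in degrees, then the finger opening in mm, from 0 to 85.4. In form: [[x, y, z, ax, ay, az, hand], ...]. A call has exactly 10 rows; each row shifts and turns the commanded pose from where the row before left it, along the tool's axes as they then stand; what a row does not reach is not made up. A row lasts 1/8 s, in which the tool goes at most 62.5 mm and 10.7 degrees, less where a joint would pass 70% of its speed; a pose out of reach is approached as far as the arm can. A call with a gripper value outside its range is refused whole. The fingers move at their own pace and stop on an object; the grip force is fixed at half the most. Time passes only in rows, so rows that do not move let the fingers close, or fill a call up. It gives the time, the measured TCP pose, the force, the opening and the grip force at its end, in the units of the state.
- manip.get_state(): the state, without advancing time (a new reading comes with each control period).
- imaging.get_image(name): name is "scene" or "top"; returns a dict with "image" (420x560x3 uint8, blue, green, red), "fx", "fy", "cx", "cy" (pixels), "k1" (the pictures are not rectified: a ray, as slopes to the right and down, at radius r is drawn at 1 + k1 r^2 times it, then the intrinsics apply), "extrinsics" (4x4, takes a point from camera to world coordinates). Camera axes: x right, y up, looking along -z (the intrinsics and any distortion apply to the point x, -y, -z); pixel columns grow to the right and rows downward; lengths in m; the calibration is good to about 2 mm. A picture is of the moment at which its call begins. There is no depth.
- manip.hand_in(): hands the job in; it is judged then, once.
The state is a dict: "time_s": time; "joints": joint angles; "joint_vel": joint speeds; "effort": joint torques, N m; "eef_pos": TCP position; "tool_rot": TCP orientation; "force": force on the tool from outside, world axes, zero at the start; "torque": the same for the moment, N m; "gripper_width": finger opening in m; "finger_force": force on a finger pad.
Only numpy, scipy, OpenCV 4.12 (cv2) and the standard library are available. Lean on these libraries where they do the work, as an engineer would, in place of code of your own. Each camera call takes 0.05 s, during which the arm holds its last target. There are 200 camera calls.

## Task

The dust-filter box with the orange cover needs a new filter. Squeeze the orange cover's two snap tabs together to unclip it, lift the cover straight off and lower it gently into the green tray, lying flat on the tray floor with the tabs up; do not drop it. Leave the box with the blue cover alone, its cover clipped on.

Things in the scene. Friction and masses are not known exactly. Their poses are not given: they have to be found in the camera images.
- orange_cover: orange clip-on cover on a fixed grey box 60 mm high. Plate 116 (x) x 104 (y) x 6 mm, origin at the centre of its underside, z up. Two upright snap tabs at x = 0 face +y and -y, outer faces 50 mm apart (34 squeezed), 28 mm wide along x, tops 46 mm above the origin. Squeezed and gripped, they carry the cover (0.15 kg). Legs and hooks reach 22 mm below the plate, and it stands on its legs.
- orange_tab_left (a joint): the orange cover's tab at its +y side (5 mm thick, outer face at y = 25 mm): travel inwards, 0 = out, its hook under a lip of the box; released from 0.005 m, stops at 0.008 m fully squeezed. Spring 3 N at 0, 6 N at the stop. Do not lift before both tabs are in.
- orange_tab_right (a joint): the orange cover's tab at its -y side, the mirror image: travel inwards, 0 = out and latched, released from 0.005 m, stops at 0.008 m fully squeezed
- blue_cover: blue clip-on cover on its own grey box, same shape and size as the orange one, tabs up to 106 mm above the table; leave it clipped on. Origin at the centre of its plate's underside. Both boxes have a black hose stub out to 86 mm from the centre at +x, top 52 mm above the table.
- tray: open green plastic tray fixed to the table, 170 x 170 mm outside, 160 x 160 mm inside, walls 40 mm high; origin at the centre of its underside on the table, inner floor 5 mm above it, x and y along its sides. The orange cover standing on its floor has its origin 27 mm above the tray's origin.
Mind the look-alikes: they are no part of the job. Of the things that look like the orange_cover, the middle-sized one is meant.

How it is judged:
By the outcome, as a careful person would: the job done as asked, in the order asked, and still so for the second after the job is handed in, with the robot touching nothing.
It also fails if it takes over 38 s, if anything falls off the work surface, if the arm or the gripper's body presses on something with over 40 N, if the wrist force passes 120 N, or if a joint passes its speed limit or range.

## Working session

There is one attempt and no reset: what is moved stays moved. The work goes in short steps, Python scripts to look and compute and a shell command to move; the robot and the scene stay as the last step left them, time stands still between calls to the robot, and variables do not carry over. Pictures are saved under pics/ and viewed, at most 10 in all, crops included, and the job is handed in when it is done.

```bash
mkdir -p pics; cat > h.py <<'E'
import numpy as np,cv2
from rig import manip,imaging
def snap(n,fn):
    d=imaging.get_image(n); cv2.imwrite(f'pics/{fn}.png',d['image']); np.save(f'pics/{n}.npy',d,allow_pickle=True); return d
def ray(d,u,v):
    K=np.array([[d['fx'],0,d['cx']],[0,d['fy'],d['cy']],[0,0,1.]])
    p=cv2.undistortPoints(np.array([[[u,v]]],float),K,np.array([d['k1'],0,0,0.]))[0,0]
    E=np.array(d['extrinsics']); return E[:3,3],E[:3,:3]@np.array([p[0],-p[1],-1])
def onz(d,u,v,z):
    o,r=ray(d,u,v); return o+r*(z-o[2])/r[2]
E
python3 - <<'E'
from h import *
for n in('scene','top'):
    d=snap(n,n+'0'); print(n,d['fx'],d['k1'],np.round(d['extrinsics'],3).tolist())
print(manip.get_state())
E
```

```text
scene 456.4398753973136 -0.02771298794878925 [[0.495, -0.613, 0.616, 1.131], [0.869, 0.332, -0.368, -0.384], [0.021, 0.717, 0.697, 0.842], [0.0, 0.0, 0.0, 1.0]]
top 430.78685857795165 -0.08457023955433288 [[0.016, 0.981, -0.194, 0.227], [-1.0, 0.014, -0.012, 0.052], [-0.009, 0.194, 0.981, 1.162], [0.0, 0.0, 0.0, 1.0]]
{'time_s': 0.1, 'joints': array([ 1.58869858e+00,  4.07447770e-02,  8.39137586e-02, -4.00591274e-04,
       -1.61550876e+00, -3.33678727e-01]), 'joint_vel': array([ 0.00070633, -0.00182769,  0.0022873 ,  0.00189215,  0.0009451 ,
       -0.00069826]), 'effort': array([-5.96024824e-03, -3.69340217e+01,  3.48286092e+01,  6.95173457e+00,
       -4.43749479e-03,  2.93855308e-06]), 'eef_pos': array([0.18617468, 0.57002063, 0.19978592]), 'tool_rot': array([ 3.10095048e+00, -4.93685012e-01, -1.94848722e-04]), 'force': array([-0.23763572,  0.93147659, -0.34483443]), 'torque': array([0.00196713, 0.01134085, 0.05549166]), 'finger_force': 0.0, 'gripper_width': 0.08553289217538226}
```

View pics/top0.png

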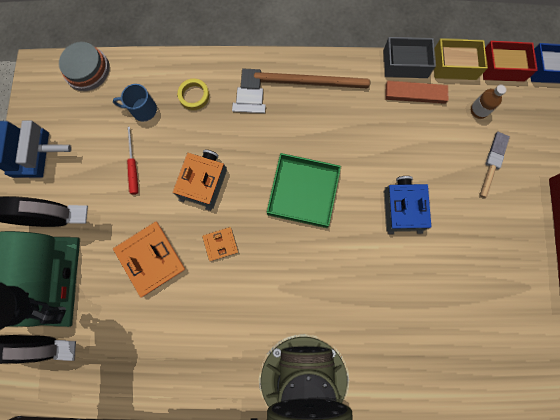

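View pics/scene0.png

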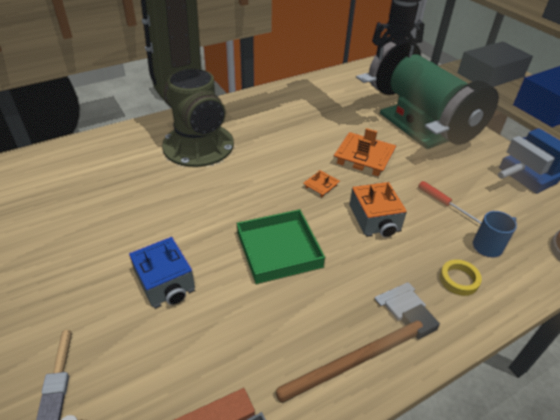

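The top view shows three orange things with a tab pair: at (200,180) on a grey box with a hose stub, at (150,260) large and lying on the table, and at (220,243) small. The tray is at (305,190) and the blue box at (408,207). The middle-sized cover, (200,180), fits because it sits on a grey box with a hose. Next I'll enlarge it and measure.

```bash
cat >> h.py <<'E'
def proj(d,P):
    E=np.linalg.inv(np.array(d['extrinsics'])); P=E[:3,:3]@np.array(P,float)+E[:3,3]
    x,y=P[0]/-P[2],-P[1]/-P[2]; s=1+d['k1']*(x*x+y*y); return np.round([d['fx']*x*s+d['cx'],d['fy']*y*s+d['cy']],1)
def load(n): return np.load(f'pics/{n}.npy',allow_pickle=True).item()
E
python3 - <<'E'
from h import *
T,S=load('top'),load('scene')
print('base,tcp',[(proj(d,[0,0,0]),proj(d,[.186,.57,.2])) for d in (T,S)])
hsv=cv2.cvtColor(T['image'],cv2.COLOR_BGR2HSV)
for nm,lo,hi in(('orange',(5,160,120),(14,255,255)),('blue',(112,150,80),(125,255,255)),('green',(55,120,50),(80,255,255))):
    m=cv2.morphologyEx(cv2.inRange(hsv,lo,hi),cv2.MORPH_CLOSE,np.ones((5,5)))
    for c in cv2.findContours(m,cv2.RETR_EXTERNAL,cv2.CHAIN_APPROX_NONE)[0]:
        if cv2.contourArea(c)<300: continue
        z={'orange':.066,'blue':.066,'green':.04}[nm]
        w=np.array([onz(T,*p[0],z)[:2] for p in c],np.float32)*1000
        r=cv2.minAreaRect(w); print(nm,cv2.boundingRect(c),np.round(r[0],1),np.round(r[1],1),round(r[2],1))
a=cv2.resize(T['image'][140:215,160:240],None,fx=5,fy=5,interpolation=2)
b=cv2.resize(S['image'][175:240,340:415],None,fx=5,fy=5,interpolation=2)
h=375;cv2.imwrite('pics/crop1.png',np.hstack([a,cv2.copyMakeBorder(b,0,375-b.shape[0],0,0,0)]))
E
```

```text
base,tcp [(array([303.1, 379.6]), array([ 53.9, 303.2])), (array([197.9, 145. ]), array([390.3,  71.1]))]
orange (203, 228, 35, 32) [342.  218.4] [68.  76.1] 16.6
orange (113, 222, 72, 75) [301.1 401.3] [147.8 132.4] 34.1
orange (173, 153, 51, 51) [516.2 283.9] [102.6 115.5] 73.3
green (267, 154, 73, 72) [493.9   4.5] [167.2 172.3] 78.3
```

View pics/crop1.png

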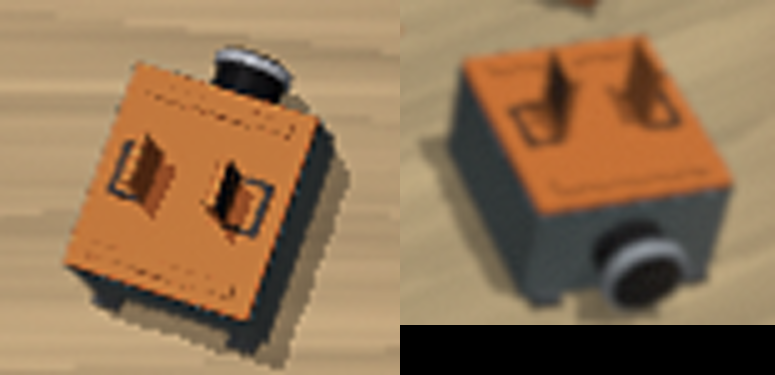

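The crop shows the middle cover on its grey box: hose at the +x end, both tabs up, and a plate measuring 103 x 115.5 mm at z = 66 mm. This is the one. Cross-checking with the scene view.

```bash
python3 - <<'E'
from h import *
from scipy.spatial.transform import Rotation as R
T,S=load('top'),load('scene')
def edgefit(d,lo,hi,box,z):
    hsv=cv2.cvtColor(d['image'],cv2.COLOR_BGR2HSV); x,y,w,h=box
    m=np.zeros(hsv.shape[:2],np.uint8); m[y:y+h,x:x+w]=cv2.inRange(hsv,lo,hi)[y:y+h,x:x+w]
    m=cv2.morphologyEx(m,cv2.MORPH_CLOSE,np.ones((5,5)))
    c=max(cv2.findContours(m,cv2.RETR_EXTERNAL,cv2.CHAIN_APPROX_NONE)[0],key=cv2.contourArea)
    r=cv2.minAreaRect(np.array([onz(d,*p[0],z)[:2]*1000 for p in c],np.float32)); print(np.round(r[0],1),np.round(r[1],1),round(r[2],1))
O=((3,150,70),(16,255,255));G=((55,100,30),(85,255,255))
edgefit(T,*O,(165,145,65,70),.066)
edgefit(S,*O,(340,175,75,70),.066)
edgefit(T,*G,(250,140,100,100),.04)
edgefit(S,*G,(220,190,120,100),.04)
for yaw,c in((-16.7,(516.2,283.9)),):
    a=np.deg2rad(yaw);X=np.array([np.cos(a),np.sin(a)]);Y=np.array([-X[1],X[0]])
    for sx in(14,-14):
        for sy in(25,-25):
            P=np.append((np.array(c)+X*sx+Y*sy)/1000,.106); print('tabtop',proj(T,P)-[160,140],proj(S,P)-[340,175])
E
```

```text
[515.7 283.7] [103.4 116.3] 73.3
[519.5 283.9] [104.1 116.4] 73.2
[493.7   3.9] [168.3 173.6] 78.4
[511.3  -2. ] [171.6 191.1] 78.4
tabtop [27.6 25.6] [51.8 13.4]
tabtop [45.9 31.2] [33. 16.]
tabtop [23.9 35.7] [47.4  6.3]
tabtop [42.2 41.4] [28.9  8.8]
```

```bash
python3 -m crank '[[20,9,0,0,0,0,85],[45,19,0,0,0,0,85],[45,19,0,0,0,0,85],[45,19,0,0,0,0,85],[45,19,0,0,0,0,85],[45,19,0,0,0,0,85],[45,19,0,0,0,0,85],[45,19,0,0,0,0,85],[45,19,0,0,0,0,85],[24,8,0,0,0,-1.4,85]]'
```

```text
time_s: 1.35
eef_pos: [0.5193, 0.2814, 0.2006]
tool_rot: [3.107, -0.459, -0.0]
force: [0.6, 0.9, 0.7]
gripper_width: 0.0849
finger_force: 0.0
```

```bash
python3 -m crank '[[0,0,0,0,0,0,85],[-1,-1,15,0,0,0,85],[-1,-1,20,0,0,0,85],[0,0,20,0,0,0,85],[0,0,15,0,0,0,85],[0,0,5,0,0,0,85],[0,0,0,0,0,0,85],[0,0,0,0,0,0,85],[0,0,0,0,0,0,85],[0,0,0,0,0,0,85]]'
python3 - <<'E'
from h import *
T=snap('top','t1');S=snap('scene','s1')
a=cv2.resize(T['image'][120:220,145:245],(400,400),interpolation=2);b=cv2.resize(S['image'][140:240,320:420],(400,400),interpolation=2)
cv2.imwrite('pics/crop2.png',np.hstack([a,b]))
E
```

```text
time_s: 2.6
eef_pos: [0.5167, 0.2868, 0.1261]
tool_rot: [-3.108, 0.456, -0.001]
force: [-0.3, -0.4, 0.4]
gripper_width: 0.085
finger_force: 0.0
```

View pics/crop2.png

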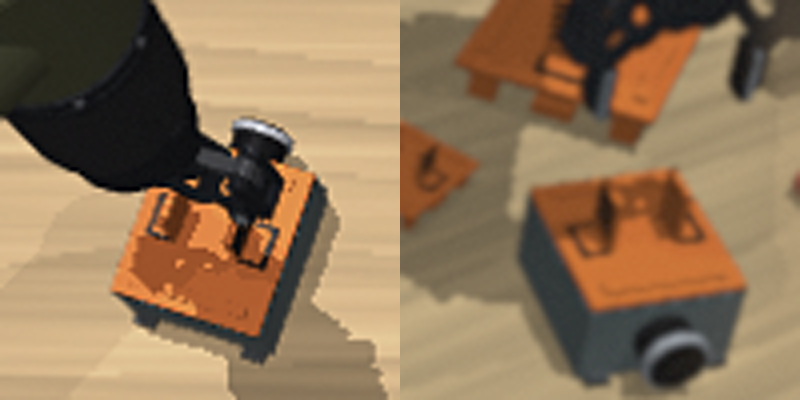

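```bash
python3 - <<'E'
from h import *
from scipy.spatial.transform import Rotation as R
T,S=load('top'),load('scene'); s=manip.get_state(); p=s['eef_pos'];M=R.from_rotvec(s['tool_rot']).as_matrix()
print(p,s['tool_rot'])
for y in(-.0425,-.057,.0425,.057):
    q=p+M@np.array([0,y,-.013]); print(y,(proj(T,q)-[145,120])*4,(proj(S,q)-[320,140])*4+[400,0])
E
```

```text
[0.5165777  0.28672754 0.12588982] [-3.10815142e+00  4.56076738e-01 -3.31599170e-04]
-0.0425 [120.8 179.6] [718.8 133.6]
-0.057 [ 99.2 172.8] [740.8 130.8]
0.0425 [248.4 218.8] [589.6 151.2]
0.057 [270.8 225.6] [567.2 154.4]
```

The crop shows the fingers over the box: the −y fingertip at about top (205,178) and scene (370,168). The scene view puts the tips higher than predicted, so I'll triangulate from an enlarged crop.

```bash
python3 - <<'E'
from h import *
T,S=load('top'),load('scene')
a=cv2.resize(T['image'][150:200,180:230],(400,400),interpolation=2);b=cv2.resize(S['image'][135:185,360:410],(400,400),interpolation=2)
cv2.imwrite('pics/crop3.png',np.hstack([a,b]))
def tri(a,b):
    o1,r1=ray(T,*a);o2,r2=ray(S,*b);t=np.linalg.lstsq(np.c_[r1,-r2],o2-o1,rcond=None)[0]
    p,q=o1+t[0]*r1,o2+t[1]*r2; return (p+q)/2,np.linalg.norm(p-q)
print(tri((205,178),(370,168.5)))
E
```

```text
(array([0.49409866, 0.25174102, 0.15711418]), np.float64(0.010099995480317234))
```

View pics/crop3.png

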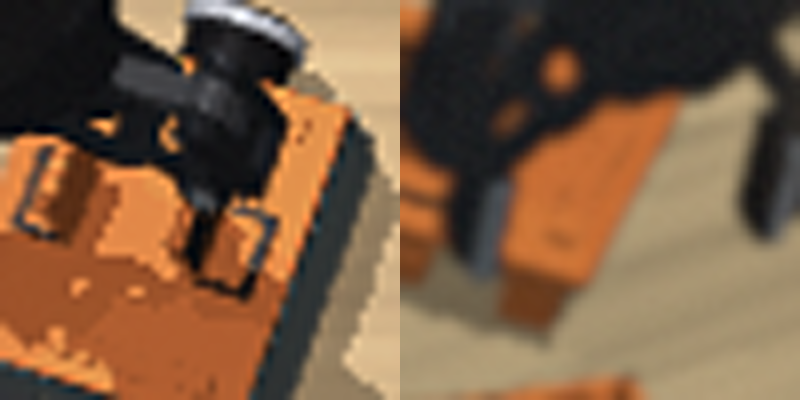

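```bash
python3 - <<'E'
from h import *
T,S=load('top'),load('scene')
def tri(a,b):
    o1,r1=ray(T,*a);o2,r2=ray(S,*b);t=np.linalg.lstsq(np.c_[r1,-r2],o2-o1,rcond=None)[0]
    p,q=o1+t[0]*r1,o2+t[1]*r2; return np.round((p+q)*500),round(1000*np.linalg.norm(p-q),1)
for a in((207,172),(210,174),(212,174),(210,177)): print(a,tri(a,(370.5,169.4)))
for z in(.126,.139,.15,.16): print(z,[np.round(1000*onz(S,u,v,z)[:2]) for u,v in((370.5,169.4),(406.2,165))])
E
```

```text
(207, 172) (array([506., 244., 166.]), np.float64(6.6))
(210, 174) (array([504., 241., 165.]), np.float64(15.2))
(212, 174) (array([505., 237., 166.]), np.float64(19.1))
(210, 177) (array([499., 243., 160.]), np.float64(19.3))
0.126 [array([470., 285.]), array([499., 378.])]
0.139 [array([482., 273.]), array([511., 364.])]
0.15 [array([492., 263.]), array([520., 353.])]
0.16 [array([501., 253.]), array([529., 342.])]
```

The tips triangulate near z = 165 mm, against an expected 139 mm. I'll close to about 40 mm at this safe height to see where the pads really stand at grip width.

```bash
python3 -m crank '[[0,0,0,0,0,0,36],[0,0,0,0,0,0,36],[0,0,0,0,0,0,36],[0,0,0,0,0,0,36],[0,0,0,0,0,0,36],[0,0,0,0,0,0,36],[0,0,0,0,0,0,36],[0,0,0,0,0,0,36],[0,0,0,0,0,0,36],[0,0,0,0,0,0,36]]'
python3 - <<'E'
from h import *
T=snap('top','t2');S=snap('scene','s2')
a=cv2.resize(T['image'][145:205,175:235],(400,400),interpolation=2);b=cv2.resize(S['image'][135:195,355:415],(400,400),interpolation=2)
cv2.imwrite('pics/crop4.png',np.hstack([a,b]))
p=manip.get_state()['eef_pos'];print(p,proj(T,p),proj(S,p), ((proj(S,p)-[355,135])*6.67+[400,0]),(proj(T,p)-[175,145])*6.67)
E
```

```text
time_s: 3.95
eef_pos: [0.5165, 0.2867, 0.1257]
tool_rot: [3.108, -0.456, 0.0]
force: [-0.6, 1.0, 0.7]
gripper_width: 0.0357
finger_force: 0.0
[0.5165078  0.28670083 0.12568053] [192.2 171.3] [382.7 179.8] [584.759 298.816] [114.724 175.421]
```

View pics/crop4.png

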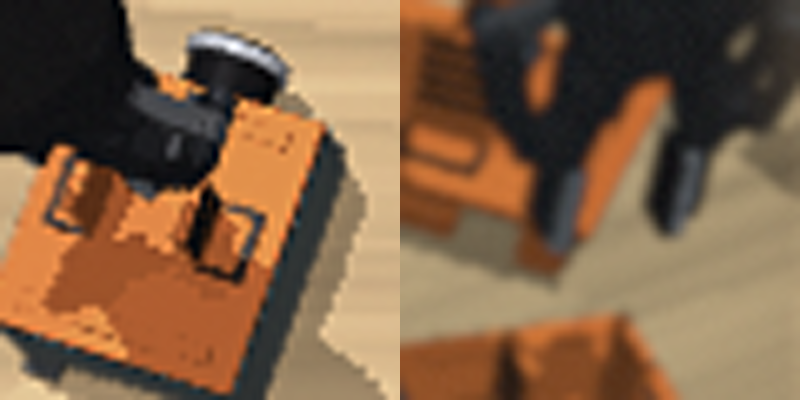

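The pads now span scene crop (562,250) to (672,235), and the −y pad tip in the top view is near (150,195). I'll combine them, allowing for the 22 mm pad width.

```bash
python3 - <<'E'
from h import *
T,S=load('top'),load('scene')
X=np.array([.957,-.29]);Y=np.array([.29,.957])
f=400/60
for z in(.12,.13,.14,.15,.16):
    s=onz(S,355+217/f,135+242/f,z)[:2]*1000
    # top: lowest visible corner of -y finger (back at ~29 mm, pad 18)
    t=onz(T,175+150/f,145+195/f,z)[:2]*1000
    print(z,'scene c-edge',np.round(s-11*X),np.round(s),'top',np.round(t+11*X+18*Y),np.round(t+11*X+25*Y))
E
```

```text
0.12 scene c-edge [481. 328.] [491. 325.] top [526. 288.] [528. 295.]
0.13 scene c-edge [489. 318.] [500. 315.] top [523. 286.] [525. 293.]
0.14 scene c-edge [498. 308.] [509. 305.] top [521. 284.] [523. 291.]
0.15 scene c-edge [507. 298.] [518. 295.] top [518. 282.] [520. 288.]
0.16 scene c-edge [516. 289.] [527. 285.] top [515. 280.] [517. 286.]
```

```bash
python3 -m crank '[[2,2.5,0,0,0,0,85],[0,0,0,0,0,0,85],[0,0,0,0,0,0,85],[0,0,0,0,0,0,85],[0,0,10,0,0,0,85],[0,0,10,0,0,0,85],[0,0,10,0,0,0,85],[0,0,10,0,0,0,85],[0,0,0,0,0,0,85],[0,0,0,0,0,0,85]]'
python3 - <<'E'
from h import *
T=snap('top','t3');S=snap('scene','s3')
a=cv2.resize(T['image'][145:205,175:235],(400,400),interpolation=2);b=cv2.resize(S['image'][150:210,355:415],(400,400),interpolation=2)
cv2.imwrite('pics/crop5.png',np.hstack([a,b]))
E
```

```text
time_s: 5.3
eef_pos: [0.5179, 0.2837, 0.086]
tool_rot: [-3.108, 0.456, -0.001]
force: [0.3, -0.4, -0.2]
gripper_width: 0.0849
finger_force: 0.0
```

View pics/crop5.png

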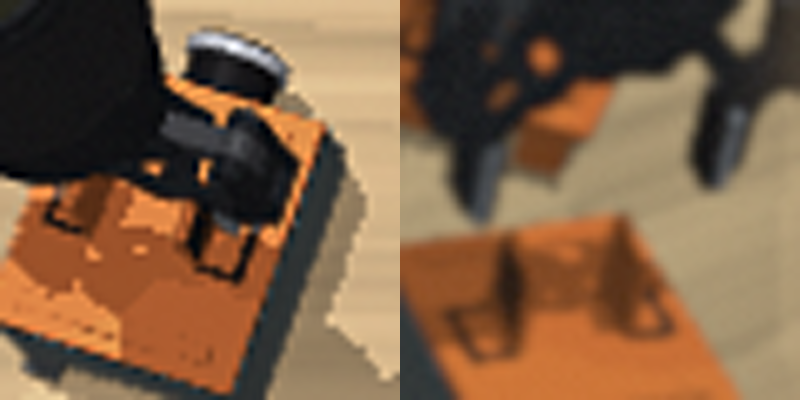

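The crop shows the fingertips at scene crop (485,220) and (712,185), still above the tab tops at (515,235) and (615,215). The −y finger lies outside its tab. Next is the true tip height.

```bash
python3 - <<'E'
from h import *
T,S=load('top'),load('scene');f=400/60
print('obs mid',355+198/f,150+202/f,'obs tabs',355+115/f,150+235/f,355+215/f,150+215/f)
for z in(.09,.1,.11,.12,.13,.14): print(z,proj(S,[.5285,.2806,z]),proj(S,[.518,.284,z]))
X=np.array([.957,-.29]);Y=np.array([.29,.957]);c=np.array([.5175,.2838])
for sy in(.0225,-.0225): print('tab top +x edge',proj(S,[*(c+X*.014+Y*sy),.106]),'-x edge',proj(S,[*(c-X*.014+Y*sy),.106]))
h=cv2.cvtColor(T['image'],cv2.COLOR_BGR2HSV)
E
```

```text
obs mid 384.7 180.3 obs tabs 372.25 185.25 387.25 182.25
0.09 [381.2 194.2] [379.6 191.3]
0.1 [382.  191.2] [380.4 188.3]
0.11 [382.7 188.1] [381.1 185.3]
0.12 [383.5 185.1] [381.8 182.2]
0.13 [384.2 181.9] [382.6 179.1]
0.14 [385.  178.8] [383.3 175.9]
tab top +x edge [391.2 188.9] -x edge [386.8 181.7]
tab top +x edge [374.2 191.2] -x edge [370.1 184. ]
```

The tips look about 30 mm higher than the stated TCP suggests. A gentle feel test at TCP 80 mm, closing to 42 mm, will show whether the pads touch the tabs, with spring load only.

```bash
python3 -m crank '[[0,0,6,0,0,0,85],[0,0,0,0,0,0,60],[0,0,0,0,0,0,42],[0,0,0,0,0,0,42],[0,0,0,0,0,0,42],[0,0,0,0,0,0,42],[0,0,0,0,0,0,42],[0,0,0,0,0,0,42],[0,0,0,0,0,0,42],[0,0,0,0,0,0,42]]'
python3 - <<'E'
from h import *
T=snap('top','t4');S=snap('scene','s4')
a=cv2.resize(T['image'][145:205,175:235],(400,400),interpolation=2);b=cv2.resize(S['image'][150:210,355:415],(400,400),interpolation=2)
cv2.imwrite('pics/crop6.png',np.hstack([a,b]))
E
```

```text
time_s: 6.65
eef_pos: [0.5177, 0.2837, 0.0797]
tool_rot: [3.108, -0.456, 0.0]
force: [0.2, -0.1, 0.5]
gripper_width: 0.0421
finger_force: 0.0
```

View pics/crop6.png

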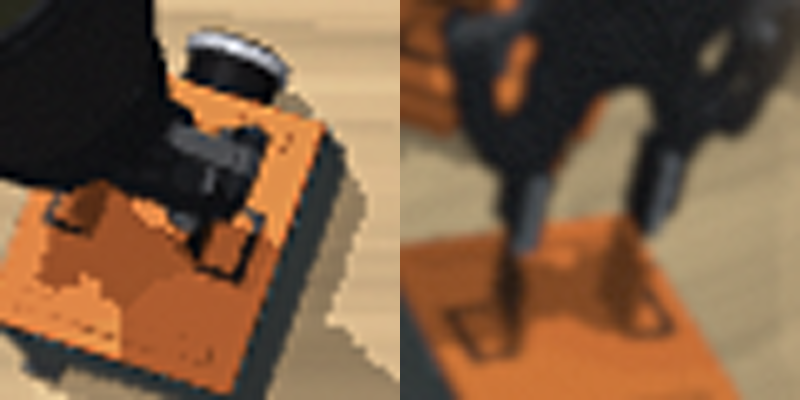

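No contact: the force stayed at zero at 42 mm opening, and the picture shows the tips at scene crop (525,248) and (650,232), just above the tab tops. The tips really stand about 32 mm above the reported TCP height, so I'll open and go down 35 mm.

```bash
python3 -m crank '[[0,0,0,0,0,0,80],[0,0,0,0,0,0,80],[0,0,0,0,0,0,80],[0,0,0,0,0,0,80],[0,0,0,0,0,0,80],[0,0,10,0,0,0,80],[0,0,10,0,0,0,80],[0,0,8,0,0,0,80],[0,0,5,0,0,0,80],[0,0,0,0,0,0,80]]'
```

```text
time_s: 8.0
eef_pos: [0.5175, 0.2835, 0.0462]
tool_rot: [3.108, -0.456, -0.001]
force: [-0.7, -0.3, 0.4]
gripper_width: 0.0799
finger_force: 0.0
```

Free as expected. Squeezing now.

```bash
python3 -m crank '[[0,0,0,0,0,0,45],[0,0,0,0,0,0,45],[0,0,0,0,0,0,45],[0,0,0,0,0,0,45],[0,0,0,0,0,0,20],[0,0,0,0,0,0,20],[0,0,0,0,0,0,20],[0,0,0,0,0,0,20],[0,0,0,0,0,0,20],[0,0,0,0,0,0,20]]'
python3 - <<'E'
from h import *
T=snap('top','t5');S=snap('scene','s5')
a=cv2.resize(T['image'][145:205,175:235],(400,400),interpolation=2);b=cv2.resize(S['image'][160:220,355:415],(400,400),interpolation=2)
cv2.imwrite('pics/crop7.png',np.hstack([a,b]))
E
```

```text
time_s: 9.25
eef_pos: [0.5188, 0.2842, 0.0492]
tool_rot: [-3.107, 0.455, -0.005]
force: [-1.9, -0.5, 10.2]
gripper_width: 0.0296
finger_force: 63.0
```

View pics/crop7.png

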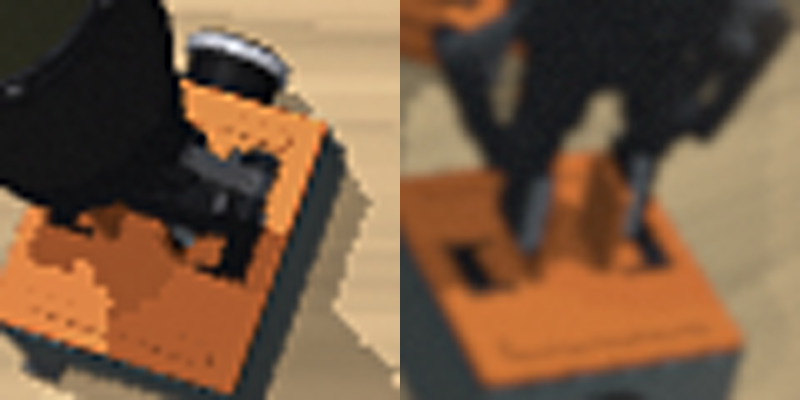

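The crop shows both tabs squeezed inwards, with dark slots open outside each at (470,270) and (650,245). The tips are down near the plate. The grip is 63 N, with a light 10 N push on the plate, so I'll lift slowly.

```bash
python3 -m crank '[[0,0,-2,0,0,0,20],[0,0,-2,0,0,0,20],[0,0,-2,0,0,0,20],[0,0,-3,0,0,0,20],[0,0,-4,0,0,0,20],[0,0,-5,0,0,0,20],[0,0,-7,0,0,0,20],[0,0,-10,0,0,0,20],[0,0,-10,0,0,0,20],[0,0,0,0,0,0,20]]'
python3 - <<'E'
from h import *
T=snap('top','t6');S=snap('scene','s6')
a=cv2.resize(T['image'][130:220,160:250],(400,400),interpolation=2);b=cv2.resize(S['image'][150:240,335:425],(400,400),interpolation=2)
cv2.imwrite('pics/crop8.png',np.hstack([a,b]))
E
```

```text
time_s: 10.6
eef_pos: [0.5183, 0.2841, 0.0932]
tool_rot: [-3.107, 0.456, -0.002]
force: [0.5, -0.3, -2.1]
gripper_width: 0.03
finger_force: 60.2
```

View pics/crop8.png

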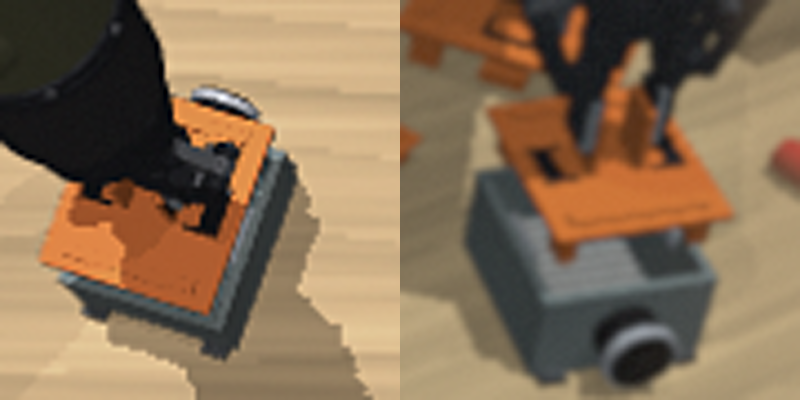

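The cover is off the box, held level between the pads, and about 44 mm up: its plate spans scene crop (490,105)–(735,215) and the box is open below. I'll carry it over the tray.

```bash
python3 -m crank '[[0,0,-10,0,0,0,20],[4,20,-10,0,0,0,20],[8,35,0,0,0,0,20],[8,35,0,0,0,0,20],[8,35,0,0,0,0,20],[8,35,0,0,0,0,20],[8,35,0,0,0,0,20],[8,35,0,0,0,0,20],[5,30,0,0,0,0,20],[2,15,0,0,0,0,20]]'
python3 -m crank '[[0,0,0,0,0,-2,20],[0,0,0,0,0,-3,20],[0,0,0,0,0,0,20],[0,0,0,0,0,0,20],[0,0,0,0,0,0,20],[0,0,0,0,0,0,20],[0,0,0,0,0,0,20],[0,0,0,0,0,0,20],[0,0,0,0,0,0,20],[0,0,0,0,0,0,20]]'
cat > m.py <<'E'
from h import *
import sys
T=snap('top','t'+sys.argv[1]);S=snap('scene','s'+sys.argv[1]);z=float(sys.argv[2])
for d,b in((T,(230,120,140,140)),(S,(180,130,180,170))):
    x,y,w,h=b;hsv=cv2.cvtColor(d['image'],cv2.COLOR_BGR2HSV);m=np.zeros(hsv.shape[:2],np.uint8)
    m[y:y+h,x:x+w]=cv2.inRange(hsv,(3,150,60),(16,255,255))[y:y+h,x:x+w]
    m=cv2.morphologyEx(m,cv2.MORPH_OPEN,np.ones((3,3)))
    cs=[c for c in cv2.findContours(m,cv2.RETR_EXTERNAL,cv2.CHAIN_APPROX_NONE)[0] if cv2.contourArea(c)>60]
    c=np.vstack(cs);r=cv2.minAreaRect(np.array([onz(d,*p[0],z)[:2]*1000 for p in c],np.float32))
    print([cv2.boundingRect(c) for c in cs],np.round(r[0],1),np.round(r[1],1),round(r[2],1))
E
python3 m.py 7 0.131
```

```text
time_s: 11.95
eef_pos: [0.4949, 0.0016, 0.1125]
tool_rot: [-3.108, 0.459, -0.002]
force: [0.5, 0.1, -1.8]
gripper_width: 0.0298
finger_force: 60.2
time_s: 13.2
eef_pos: [0.4952, 0.0033, 0.1117]
tool_rot: [3.125, -0.32, -0.0]
force: [-0.1, 0.1, -0.6]
gripper_width: 0.0299
finger_force: 60.2
[(281, 176, 45, 32)] [466.    8.4] [102.3  62.1] 78.1
[(252, 193, 57, 45), (305, 171, 33, 24), (335, 133, 25, 36)] [454.8 146.7] [148.8 452.9] 17.8
```

```bash
python3 -m crank '[[0,0,5,0,0,0,20],[0,0,10,0,0,0,20],[0,0,12,0,0,0,20],[0,0,12,0,0,0,20],[0,0,12,0,0,0,20],[0,0,10,0,0,0,20],[0,0,8,0,0,0,20],[0,0,6,0,0,0,20],[0,0,3,0,0,0,20],[0,0,0,0,0,0,20]]'
sed -i 's/(180,130,180,170)/(230,170,80,110)/' m.py; python3 m.py 8 0.049
```

```text
time_s: 14.55
eef_pos: [0.4953, 0.0033, 0.0337]
tool_rot: [3.125, -0.32, 0.0]
force: [-0.7, 0.0, -1.8]
gripper_width: 0.0305
finger_force: 60.2
[(282, 184, 42, 30)] [467.1   8.3] [102.8  62.7] 78.8
[(252, 216, 55, 45)] [497.3   3. ] [103.5 128.6] 78.5
```

```bash
python3 -m crank '[[0,0,2,0,0,0,20],[0,0,2,0,0,0,20],[0,0,2,0,0,0,20],[0,0,2,0,0,0,20],[0,0,2,0,0,0,20],[0,0,1.5,0,0,0,20],[0,0,1.5,0,0,0,20],[0,0,1,0,0,0,20],[0,0,1,0,0,0,20],[0,0,0,0,0,0,20]]'
```

```text
time_s: 15.9
eef_pos: [0.4952, 0.0033, 0.0186]
tool_rot: [3.125, -0.32, -0.0]
force: [0.2, -0.3, -1.8]
gripper_width: 0.0301
finger_force: 60.2
```

Still hanging free, with the force at about the cover's weight. Feeling for the floor in small steps.

```bash
python3 -m crank '[[0,0,0.5,0,0,0,20],[0,0,0.5,0,0,0,20],[0,0,0.5,0,0,0,20],[0,0,0.5,0,0,0,20],[0,0,0.5,0,0,0,20],[0,0,0.5,0,0,0,20],[0,0,0,0,0,0,20],[0,0,0,0,0,0,20],[0,0,0,0,0,0,20],[0,0,0,0,0,0,20]]'
```

```text
time_s: 17.15
eef_pos: [0.4954, 0.0033, 0.0162]
tool_rot: [3.125, -0.32, 0.001]
force: [-3.1, -0.7, 5.3]
gripper_width: 0.0299
finger_force: 61.7
```

Floor contact came at TCP 16.5 mm, where predicted, so the cover is standing. I'll release it gradually, following down slightly because the pads swing up as they open.

```bash
python3 -m crank '[[0,0,0.4,0,0,0,34],[0,0,0.4,0,0,0,38],[0,0,0.4,0,0,0,42],[0,0,0.4,0,0,0,46],[0,0,0.4,0,0,0,50],[0,0,0,0,0,0,55],[0,0,0,0,0,0,65],[0,0,0,0,0,0,75],[0,0,0,0,0,0,80],[0,0,0,0,0,0,80]]'
python3 -m crank '[[0,0,0,0,0,0,80],[0,0,0,0,0,0,80],[0,0,-3,0,0,0,80],[0,0,-6,0,0,0,80],[0,0,-12,0,0,0,80],[0,0,-20,0,0,0,80],[0,0,-25,0,0,0,80],[0,0,-30,0,0,0,80],[0,0,-30,0,0,0,80],[0,0,-30,0,0,0,80]]'
```

```text
time_s: 18.4
eef_pos: [0.4953, 0.0033, 0.0138]
tool_rot: [3.125, -0.32, 0.0]
force: [0.1, -0.6, 0.0]
gripper_width: 0.08
finger_force: 0.0
time_s: 19.65
eef_pos: [0.4953, 0.0033, 0.1718]
tool_rot: [-3.125, 0.32, -0.002]
force: [0.1, 0.2, 0.3]
gripper_width: 0.0799
finger_force: 0.0
```

```bash
python3 -m crank '[[0,0,-20,0,0,0,80],[-15,0,-20,0,0,0,80],[-20,0,-10,0,0,0,80],[-20,0,0,0,0,0,80],[-20,0,0,0,0,0,80],[0,0,0,0,0,0,80],[0,0,0,0,0,0,80],[0,0,0,0,0,0,80],[0,0,0,0,0,0,80],[0,0,0,0,0,0,80]]'
python3 m.py 9 0.033; python3 - <<'E'
from h import *
S,a=load('scene'),cv2.imread('pics/scene0.png')
print('blue diff',cv2.absdiff(S['image'],a)[235:310,125:200].mean())
for x,y in((58,52),(58,-52),(-58,52),(-58,-52)):
    c=np.deg2rad(-11.7);P=[.4953+(x*np.cos(c)-y*np.sin(c))/1e3,.0033+(x*np.sin(c)+y*np.cos(c))/1e3,.033];print(proj(S,P))
h=cv2.cvtColor(S['image'],cv2.COLOR_BGR2HSV);m=np.zeros(h.shape[:2],np.uint8);m[170:280,230:330]=cv2.inRange(h,(3,150,60),(16,255,255))[170:280,230:330]
c=max(cv2.findContours(m,cv2.RETR_EXTERNAL,2)[0],key=cv2.contourArea);print(cv2.approxPolyDP(c,3,True)[:,0].tolist())
print(manip.get_state()['time_s'])
E
```

```text
time_s: 20.9
eef_pos: [0.4219, 0.0185, 0.2195]
tool_rot: [3.125, -0.321, -0.001]
force: [-0.7, -0.2, -0.2]
gripper_width: 0.0802
finger_force: 0.0
[(282, 197, 38, 18)] [451.   11.1] [102.8  31.3] 77.5
[(252, 220, 54, 46)] [499.    2.3] [104.  126.8] 78.2
blue diff 5.457777777777777
[306.7 252.9]
[264.3 262.9]
[290.4 219.5]
[250.6 228.1]
[[290, 220], [252, 228], [267, 265], [293, 256], [300, 258], [305, 253]]
21.0
```

The plate corners match the flat-on-floor prediction to within about 2 px. One last check that the blue cover is unmoved, then hand in.

```bash
python3 - <<'E'
from h import *
for im in(cv2.imread('pics/scene0.png'),load('scene')['image']):
    m=cv2.inRange(cv2.cvtColor(im,cv2.COLOR_BGR2HSV)[230:310,120:205],(108,130,40),(128,255,255))
    c=max(cv2.findContours(m,0,2)[0],key=cv2.contourArea);print(cv2.boundingRect(c),cv2.contourArea(c))
print(manip.hand_in())
E
```

```text
(10, 8, 61, 52) 1811.5
(10, 8, 61, 52) 1811.5
the job is handed in; nothing more can be done
None
```

The orange cover is unclipped and standing flat in the green tray with its tabs up; the blue cover is unmoved, and I handed the job in at about 21 s of the 38 s allowed (the judge's result was not shown).

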